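# Close a filter holder: seat the disk, screw on the clamp ring

## Robot

A 6-joint arm with a two-finger parallel gripper is mounted at the origin on a cart in front of the work surface, level with it; the furniture and walls round the work are solid. World frame = base frame: x ahead of the robot, y to its left, z up, the work surface at z = 0. Lengths are in m, angles in degrees, forces in N, time in s.
With the tool pointing down it reaches from about 0.35 to 0.875 m from the base axis. Payload 4.2 kg.
Tool frame: the origin (TCP) lies midway between the tips of the shut fingers; the grasp point (between the pads) lies 19 mm behind it; z points along the fingers, y is the line along which they close (so a half turn about z gives the same grasp; the last joint's range is limited). The gripper opens to 87 mm and grips with 3 to 60 N. Pads are 19 mm wide; open, the fingers measure 117 mm over their backs; the gripper's body (75 mm by 190 mm) begins 51 mm behind the grasp point.
Start: joints at [84.718, 22.042, 0.453, 0, -68.411, -14.817], TCP at [0.215, 0.587, 0.223] pointing down, gripper open.
Joint ranges: [-179.83, 179.83], [-69.29, 118.12], [-61.27, 80.66], [-181.25, 117.63], [-171.15, -9.14], [-177.46, 177.46]. Speed limits (degrees/s): [159.86, 159.86, 180, 180, 180, 180].

## Interface

Orientations are given as a 3x3 rotation matrix whose columns are the frame's x, y, z axes.
In Python, from station import r, cams gives the robot as it stands.
- The arm moves only by the tool play_rows, never from a script. Its argument "commands" is text: rows parted by semicolons, each of 6 numbers parted by spaces: the shift along the world's x, y, z normalised to -1 to 1, where 1 is 30 mm, then the turn, a rotation vector about the world's x, y, z normalised to -1 to 1, where 1 is 0.15 rad. A call has 1 to 20 rows; each row shifts and turns the commanded pose from where the row before left it; what a row does not reach is not made up. A row lasts 1/10 s, in which the tool goes at most 50 mm and 8.59 degrees, less where a joint would pass 70% of its speed; a pose out of reach is approached as far as the arm can. A call with a number of a shift or a turn outside -1 to 1 is refused whole. A call with a gripper value outside its range is refused whole. "grip" is the finger opening in mm, from 0 to 87, set as the call begins (left out, the last holds). The fingers move at their own pace and stop on an object; the grip force is fixed at half the most. Time passes only in rows, so rows that do not move let the fingers close. It gives the time, the measured TCP pose, the force, the opening and the grip force at its end, in the units of the state.
- r.sense(): the state, without advancing time (a new reading comes with each control period).
- cams.capture(name): name is "scene" or "top" or "wrist"; returns (picture, depth): 384x512x3 uint8, blue, green, red; 384x512 float32, m along the optical axis (not along the pixel's ray), 0 where there is no reading.
- cams.camera_info(name): a dict with "mtx" (3x3 intrinsics, pixels), "k1" (the pictures are not rectified: a ray, as slopes to the right and down, at radius r is drawn at 1 + k1 r^2 times it, then the intrinsics apply), "R" (3x3) and "t" (3): a world point X has camera coordinates R X + t. Camera axes: x right, y down, z forward; pixel columns grow to the right and rows downward; lengths in m; the calibration is good to about 2 mm. A picture is of the moment at which its call begins: read the wrist's pose just before it. camera_info takes no time and is no camera call; for the wrist camera it gives the pose at the moment of the call.
- r.finish_job(): hands the job in; it is judged then, once.
The state is a dict: "time_s": time; "joints": joint angles; "joint_velocities": joint speeds; "effort": joint torques, N m; "tcp_pos": TCP position; "ee_rot": TCP orientation; "wrist_force": force on the tool from outside, world axes, zero at the start; "moment": the same for the moment, N m; "gripper_width": opening from 0.0 (shut) to 1.0 (fully open); "gripper_force": force on a finger pad.
Only numpy, scipy, OpenCV 4.12 (cv2) and the standard library are available. Lean on these libraries where they do the work, as an engineer would, in place of code of your own. Each camera call takes 0.05 s, during which the arm holds its last target. There are 200 camera calls.

## Task

Set the white filter disk flat into the mouth of the steel filter holder and let go of it, then put the blue clamp ring over it and screw the ring clockwise until it is fully home at its stop, and leave it there. Feel for the thread and handle everything gently: neither press nor wrench the parts hard, and leave the other things on the bench where they are.

Things in the scene. Friction and masses are not known exactly. Their poses are not given: they have to be found in the camera images.
- holder: Steel filter holder, fixed to the bench. Origin: centre of its underside, z up. Foot 92 mm across, 8 mm high; body 62 mm across up to 38 mm; then a neck 43 mm across with an open mouth at 70 mm. White lines on foot and body mark its +x and -x. A brass hose outlet (15 mm across, 22 mm high) points to +y, 55 mm from the axis.
- holder_mouth (a point): Centre of the holder's mouth: on its axis at the rim, 70 mm above the bench. Axes of the holder. Bore 36 mm, so the disk has 1 mm of play all round.
- holder_seat (a point): Top of the round rubber seat inside the mouth, on the axis, 6.5 mm below the rim as it stands free (this point stays there). The seat is on a spring: it yields from 3 N with 0.7 N per mm, 9 mm at most.
- holder_ribs (a point): On the holder's axis at 63 mm, level with the tops of the two thread ribs outside the neck (51 mm across). Two opposite gaps between them let the ring's lugs pass; they lie at the holder's +x and -x, but up to 23 degrees off the marks either way (neck fitted by hand; the offset is not in this reading: find it by feel). Lugs on a rib's level top slide along it into a gap.
- holder_stop (a point): On the axis at 63.5 mm: where the ring's centre lies when it is home. Past a gap the ribs' undersides slope: a ring turning clockwise (from above) meets them 4 degrees past the gap's middle and is drawn down 3.5 mm in 32 degrees more to rubber stops (they give 0.26 N m per degree). It stays there by itself; the spring then pushes with about 8 N.
- disk_center (a point): White ceramic filter disk, loose, 34 mm across, 14 mm thick, lower edge chamfered, 60 g, lying on its underside. An orange tab on top, 14 mm (its x) by 10 mm (its y), 20 mm high, to hold it by. This point: on the axis, half of its full 34 mm height, 17 mm above the underside, z up. Seated free on the seat, it is 10.5 mm above the rim.
- ring_center (a point): Blue clamp ring, loose, upright on the bench, 64 mm across, 24 mm high, about 90 g, bore 53 mm, top hole 24 mm. Two flats 59 mm apart, 26 mm wide, full height, face its +y and -y: hold it there. Two white dots on top at +x and -x. A half turn gives the same ring. This point: on the axis, 12 mm above the lower edge, z up.
- ring_lugs (a point): On the ring's axis, 3.5 mm above its lower edge, level with two inner lugs at +x and -x (under the dots): 8 mm wide, 3 mm high, tips 45 mm apart, 1.2 mm play on the neck. Lugs on the ribs: ring centre at 73 mm. Within 4 degrees of the gaps' middle it drops onto the seated disk, at 69.5 mm; press about 3 mm more (6 N) so that the lugs get under the ribs.
- timer: White bench timer, 68 x 68 x 19 mm, loose bystander. Origin at its underside's centre.
- marker_blue: White marker pen with blue cap, 133 mm long along its y, 13 mm thick, loose bystander. Origin at its underside's centre.
- dish_pink: Petri dish with pink medium, 58 mm across, 13 mm high, loose bystander. Origin at its underside's centre.
- forceps: Steel forceps, 130 mm long along its y, loose bystander. Origin at its underside's centre.
- beaker_small: Glass beaker, 61 mm across, 72 mm high, loose bystander. Origin at its underside's centre.
- tube_red: Capped plastic tube with red cap, 107 mm long along its y, 20 mm thick, loose bystander. Origin at its underside's centre.
Not all that is in view belongs to the job. Of the things that look like the part that bears ring_center, the middle-sized one is meant.

How it is judged:
By the outcome, as a careful person would: the job done as asked, in the order asked, and still so for the second after the job is handed in, with the robot touching nothing.
It also fails if it takes over 72 s, if anything falls off the work surface, if the arm or the gripper's body presses on something with over 40 N, if the wrist force passes 120 N, or if a joint passes its speed limit or range.

## Working session

There is one attempt and no reset: what is moved stays moved. The work goes in short steps, Python scripts to look and compute and a tool call to move; the robot and the scene stay as the last step left them, time stands still between calls to the robot, and variables do not carry over. Pictures are saved under pics/ and viewed, at most 11 in all, crops included, and the job is handed in when it is done.

Besides the shell and the picture viewer there is one more tool, called as name(argument=value, ...), one argument or row to a line, values as JSON. play_rows: Moves the arm, as the interface text tells. Scaled input: -1 to 1 covers 30 mm each way for a shift and 0.15 rad each way for a turn. Its arguments: {"type":"object","properties":{"commands":{"type":"string"},"grip":{"type":"number"}},"required":["commands"]}

```bash
ls; mkdir -p pics; cat > h.py <<'E'
import numpy as np, cv2
from station import r, cams
def ray(info,u,v):
    M=np.array(info["mtx"]);k=info["k1"]
    d=np.array([(u-M[0,2])/M[0,0],(v-M[1,2])/M[1,1]]);s=d.copy()
    for _ in range(20): s=d/(1+k*(s@s))
    R=np.array(info["R"]);t=np.array(info["t"])
    return -R.T@t, R.T@np.array([s[0],s[1],1.])
def onplane(info,u,v,z):
    o,d=ray(info,u,v); return o+d*(z-o[2])/d[2]
def depthpt(info,u,v,dep):
    o,d=ray(info,u,v); return o+d*dep
def cross(a,b):
    (o1,d1),(o2,d2)=a,b
    A=np.array([d1,-d2]).T; x=np.linalg.lstsq(A,o2-o1,rcond=None)[0]
    p,q=o1+d1*x[0],o2+d2*x[1]; return (p+q)/2,np.linalg.norm(p-q)
def proj(info,X):
    c=np.array(info["R"])@X+np.array(info["t"]);s=c[:2]/c[2];s=s*(1+info["k1"]*(s@s))
    M=np.array(info["mtx"]);return M[0,0]*s[0]+M[0,2],M[1,1]*s[1]+M[1,2]
E
python3 - <<'E'
from h import *
for n in("scene","top","wrist"):
    i=cams.camera_info(n);p,d=cams.capture(n);cv2.imwrite(f"pics/{n}0.png",p);np.savez(f"{n}0.npz",p=p,d=d,**{k:np.array(v) for k,v in i.items()})
    R=np.array(i["R"]);print(n,-R.T@np.array(i["t"]),R[2],i["mtx"][0][0],i["k1"])
s=r.sense();print(s)
a=[cv2.imread(f"pics/{n}0.png") for n in("scene","top")]
cv2.imwrite("pics/a.png",cv2.resize(a[1],(800,600)));
E
```

```text
pics
scene [-0.35755868  0.65305284  1.39598355] [ 0.51541958 -0.37805956 -0.76903422] 453.0754534221516 -0.013924095084095334
top [ 0.10299976 -0.12771915  1.40770031] [ 0.3103741   0.08139194 -0.94712368] 471.5196471163526 -0.1334049864651496
wrist [0.29218768 0.55840912 0.38527761] [-0.28376919  0.10165409 -0.95348912] 288.21771300041246 -0.021975560551162933
{'time_s': 0.15, 'joints': array([ 8.47174542e+01,  2.20797232e+01,  3.98741526e-01, -2.09447821e-02,
       -6.84127454e+01, -1.48182831e+01]), 'joint_velocities': array([-0.06504139, -0.12259973,  0.23066239,  0.07817829, -0.07853238,
        0.00966768]), 'effort': array([ 6.86010608e-06, -3.91053808e+01,  1.87588423e+01,  4.22234327e+00,
        1.23803155e-02, -1.35547748e-04]), 'tcp_pos': array([0.214606  , 0.58651367, 0.22172626]), 'ee_rot': array([[ 9.39042976e-01, -3.43799432e-01, -4.89076814e-04],
       [-3.43799768e-01, -9.39041622e-01, -1.59758066e-03],
       [ 8.99838387e-05,  1.66834139e-03, -9.99998604e-01]]), 'wrist_force': array([ 0.14283025, -0.13507134, -0.48001058]), 'moment': array([-0.01164481, -0.0368272 ,  0.0635204 ]), 'gripper_force': 0.0, 'gripper_width': 1.0030436550962674}
```

View pics/a.png

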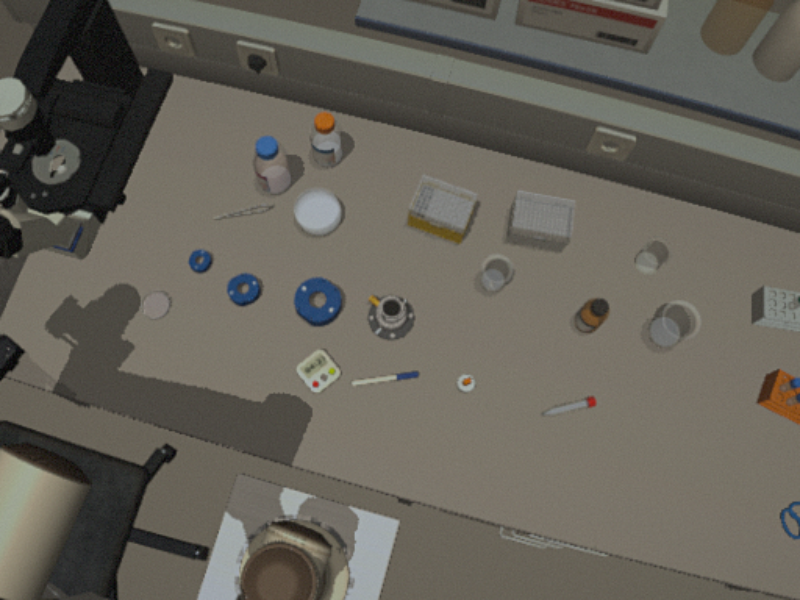

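View pics/scene0.png

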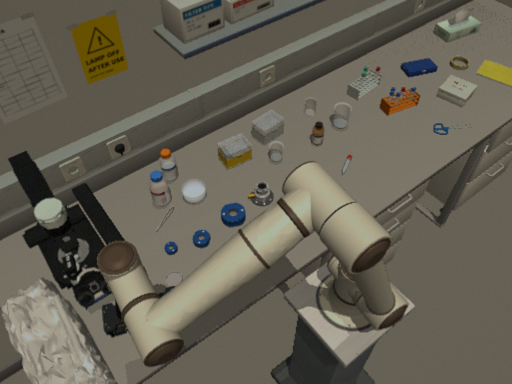

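The top view (800×600) shows three blue rings at (200,261), (244,289) and (318,301). The middle one, at (244,289), is the target. The holder is at (391,312) with its outlet to the upper left, and the disk is at (466,383). The scene view shows the same layout.

```bash
python3 - <<'E'
from h import *
T=dict(np.load("top0.npz"));S=dict(np.load("scene0.npz"))
for n,(u,v),z in(("ring",(244,289),.024),("small",(200,261),.02),("big",(318,301),.024),("holder",(392,306),.07),("disk",(466,383),.014),("timer",(318,370),.02),("pen",(386,379),.01),("outlet",(373,300),.02),("dish",(318,212),.013)):
    u*=.64;v*=.64
    P=onplane(T,u,v,z); d=T["d"][int(v),int(u)]
    print(n,P.round(3),depthpt(T,u,v,d).round(3), np.round(proj(S,P)))
i=dict(np.load("wrist0.npz"));print(i["R"],i["mtx"])
E
```

```text
ring [0.492 0.255 0.024] [ 0.5    0.263 -0.005] [203. 236.]
small [0.525 0.363 0.02 ] [0.53  0.369 0.003] [173. 246.]
big [0.508 0.105 0.024] [0.513 0.108 0.007] [234. 213.]
holder [ 0.523 -0.041  0.07 ] [ 0.525 -0.041  0.064] [262. 184.]
disk [ 0.429 -0.216  0.014] [ 0.424 -0.215  0.036] [312. 187.]
timer [0.376 0.065 0.02 ] [0.377 0.065 0.013] [264. 231.]
pen [ 0.396 -0.066  0.01 ] [ 0.395 -0.066  0.015] [288. 212.]
outlet [0.541 0.001 0.02 ] [0.54  0.001 0.023] [251. 195.]
dish [0.697 0.165 0.013] [0.686 0.16  0.039] [194. 191.]
[[-0.34389325 -0.93900609  0.00223653]
 [-0.89510473  0.32853313  0.30141915]
 [-0.28376919  0.10165409 -0.95348912]] [[288.217713     0.         256.88497141]
 [  0.         288.217713   192.05935844]
 [  0.           0.           1.        ]]
```

View pics/wrist0.png

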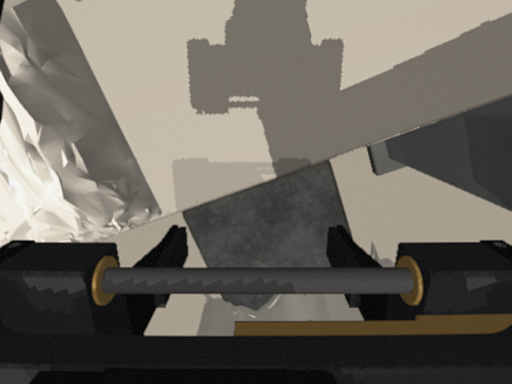

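The wrist view shows only the bench edge, the foil and the gripper's shadow. I'm moving so that the middle ring comes into view.

play_rows(
  commands="0.5 -0.7 0 0 0 0;0.7 -0.95 0 0 0 0;0.7 -0.95 0 0 0 0;0.7 -0.95 0 0 0 0;0.7 -0.95 0 0 0 0;0.7 -0.95 0 0 0 0;0.7 -0.95 0 0 0 0;0.7 -0.95 0 0 0 0;0.7 -0.95 0 0 0 0;0.7 -0.95 0 0 0 0;0.7 -0.95 0 0 0 0;0.2 -0.3 0 0 0 0;0 0 0 0 0 0;0 0 0 0 0 0",
)

```text
time_s: 1.55
tcp_pos: [0.4455, 0.2723, 0.2224]
ee_rot: [[0.939, -0.344, -0.0], [-0.344, -0.939, 0.0], [-0.0, -0.0, -1.0]]
wrist_force: [0.0, 0.3, -0.6]
gripper_width: 0.998
gripper_force: 0.0
```

```bash
cat >> h.py <<'E'
def snap(name,n="wrist"):
    i=cams.camera_info(n);p,d=cams.capture(n);cv2.imwrite(f"pics/{name}.png",p);np.savez(f"{name}.npz",p=p,d=d,**{k:np.array(v) for k,v in i.items()})
def load(name): return dict(np.load(name+".npz"))
E
python3 -c "
from h import *
snap('w1');s=r.sense();print(s['time_s'],s['tcp_pos'],s['wrist_force'])"
```

```text
1.6 [0.4453024  0.27267741 0.22245038] [ 0.58993762  1.25574894 -0.01258422]
```

View pics/w1.png

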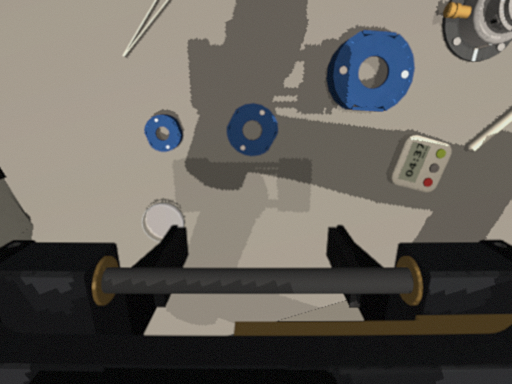

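The wrist view shows the target ring at (252,129) with dots at (262,112) and (242,148). The larger ring, timer and holder are to its right. Two stops along the way will give two views of each part.

play_rows(
  commands="0.1 -0.8 0 0 0 0;0.1 -0.95 0 0 0 0;0.1 -0.95 0 0 0 0;0.1 -0.95 0 0 0 0;0.1 -0.95 0 0 0 0;0 -0.4 0 0 0 0;0 0 0 0 0 0;0 0 0 0 0 0",
)

```text
time_s: 2.4
tcp_pos: [0.4608, 0.1229, 0.2227]
ee_rot: [[0.939, -0.343, 0.001], [-0.343, -0.939, 0.0], [0.0, -0.001, -1.0]]
wrist_force: [0.3, 1.1, -0.1]
gripper_width: 1.003
gripper_force: 0.0
```

```bash
python3 -c "
from h import *
snap('w2')"
```

play_rows(
  commands="-0.1 -0.8 0 0 0 0;-0.1 -0.95 0 0 0 0;-0.1 -0.95 0 0 0 0;-0.1 -0.95 0 0 0 0;-0.1 -0.95 0 0 0 0;-0.1 -0.95 0 0 0 0;-0.1 -0.95 0 0 0 0;-0.1 -0.9 0 0 0 0;0 -0.4 0 0 0 0;0 0 0 0 0 0;0 0 0 0 0 0",
)

```text
time_s: 3.55
tcp_pos: [0.4372, -0.1113, 0.2225]
ee_rot: [[0.939, -0.343, 0.0], [-0.343, -0.939, 0.0], [-0.0, -0.0, -1.0]]
wrist_force: [0.5, 0.5, 0.3]
gripper_width: 0.999
gripper_force: 0.0
```

```bash
python3 -c "
from h import *
snap('w3');s=r.sense();print(s['time_s'],s['tcp_pos'])
a=load('w2')['p'];b=load('w3')['p']
cv2.imwrite('pics/w23.png',np.vstack([a[:245],b[:245]]))"
```

```text
3.6 [ 0.43710529 -0.11119323  0.22247009]
```

View pics/w23.png

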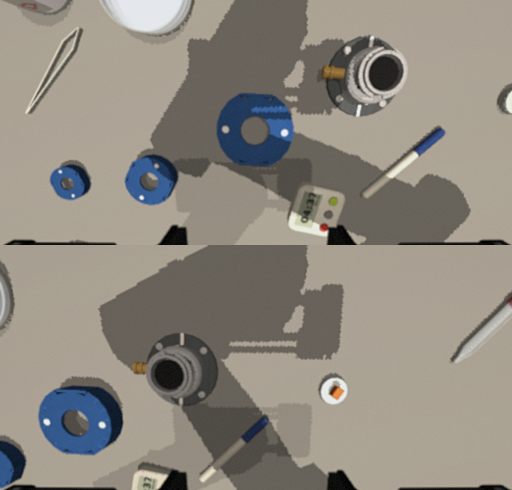

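In w2 the ring is at (151,180), with dots near (157,163) and (143,197). The holder mouth is at (384,71) and its marks are at (372,40) and (359,110). In w3 the mouth is at (170,130), the marks are near (182,95) and (182,157), and the disk is at (334,146).

```bash
cat >> h.py <<'E'
def cents(m,lo=4,hi=9e9):
    n,l,st,c=cv2.connectedComponentsWithStats(m.astype(np.uint8)); return [(c[k],st[k,4],k) for k in range(1,n) if lo<=st[k,4]<=hi],l
def dots(I,uv,rad):
    p=I["p"].astype(int);yy,xx=np.mgrid[:384,:512];near=np.hypot(xx-uv[0],yy-uv[1])<rad
    cs,_=cents((p.min(2)>120)&near,3); return cs
E
python3 - <<'E'
from h import *
W={k:load(k) for k in("w1","w2","w3")}
D={}
for k,uv in(("w1",(252,129)),("w2",(151,180))):
    cs=sorted(dots(W[k],uv,23),key=lambda c:-c[1])[:3];D[k]=[c[0] for c in sorted(cs[:2],key=lambda c:c[0][1])]
    print(k,[(c[0].round(1),c[1]) for c in cs])
ps=[cross(ray(W["w1"],*D["w1"][j]),ray(W["w2"],*D["w2"][j])) for j in(0,1)]
print("ring",ps,(ps[0][0]+ps[1][0])/2,np.linalg.norm(ps[0][0]-ps[1][0]),np.degrees(np.arctan2(*(ps[0][0]-ps[1][0])[1::-1])))
M={}
for k,uv in(("w2",(384,71)),("w3",(170,130))):
    p=W[k]["p"].astype(int);yy,xx=np.mgrid[:384,:512]
    g=p.max(2)
    cs,l=cents((g<45)&(np.hypot(xx-uv[0],yy-uv[1])<24),80)
    for c in cs:
        cn=cv2.findContours((l==c[2]).astype(np.uint8),0,1)[0][0];print(k,c[0],c[1],cv2.fitEllipse(cv2.convexHull(cn)))
    print(k,"whites",[(c[0].round(1),c[1]) for c in dots(W[k],uv,55)])
p=W["w3"]["p"].astype(int)
cs,_=cents((p[...,2]>150)&(p[...,0]<80)&(np.mgrid[:384,:512][1]>300));print("tab",cs)
yy,xx=np.mgrid[:384,:512];m=(np.hypot(xx-334,yy-146)<22)&((p.min(2)>165)|((p[...,2]>150)&(p[...,0]<80)))
cs,l=cents(m,50);cn=cv2.findContours((l==cs[0][2]).astype(np.uint8),0,1)[0][0];print(cs,cv2.fitEllipse(cv2.convexHull(cn)))
cv2.imwrite("pics/z.png",np.hstack([cv2.resize(W["w2"]["p"][20:130,310:430],(396,363),interpolation=2),cv2.resize(W["w3"]["p"][75:185,130:250],(396,363),interpolation=2)]))
cv2.imwrite("pics/dk.png",cv2.resize(W["w3"]["p"][125:170,310:360],None,fx=6,fy=6,interpolation=2))
E
```

```text
w1 [(array([261.6, 112.1]), np.int32(17)), (array([242.3, 147.5]), np.int32(14))]
w2 [(array([152.4, 176.2]), np.int32(42)), (array([141.1, 197.1]), np.int32(22)), (array([155.9, 165.5]), np.int32(15))]
ring [(array([0.50549602, 0.2422824 , 0.05256902]), np.float64(0.009248614787357546)), (array([0.4772262 , 0.28013565, 0.02595567]), np.float64(0.00024122609179487426))] [0.49136111 0.26120903 0.03926235] 0.05422473124213708 -53.2466402997362
w2 [383.32320442  72.80110497] 724 ((383.39727783203125, 72.7966079711914), (27.80796241760254, 32.902889251708984), 17.6036319732666)
w2 whites [(array([395.5,  70.5]), np.int32(6135)), (array([347.2,  49.6]), np.int32(47)), (array([339.4,  98.2]), np.int32(25))]
w3 [168.33885542 129.21536145] 664 ((168.28128051757812, 129.24148559570312), (27.231718063354492, 30.68494987487793), 143.7096710205078)
w3 whites [(array([181.9,  93.5]), np.int32(34)), (array([159.2, 100. ]), np.int32(9)), (array([203.2, 104.8]), np.int32(19)), (array([184.5, 109.3]), np.int32(15)), (array([156., 112.]), np.int32(4)), (array([177.9, 116.4]), np.int32(11)), (array([147.2, 156.3]), np.int32(2497)), (array([192.5, 116. ]), np.int32(4)), (array([222.3, 115. ]), np.int32(3)), (array([187.3, 119.7]), np.int32(3)), (array([201.4, 148.8]), np.int32(11)), (array([180.5, 155.6]), np.int32(16))]
tab [(array([337.06153846, 147.53846154]), np.int32(65), 1), (array([420.25, 286.25]), np.int32(4), 2)]
[(array([333.77510917, 146.31877729]), np.int32(458), 1)] ((333.95330810546875, 145.83775329589844), (25.585220336914062, 27.739604949951172), 44.66702651977539)
```

View pics/z.png

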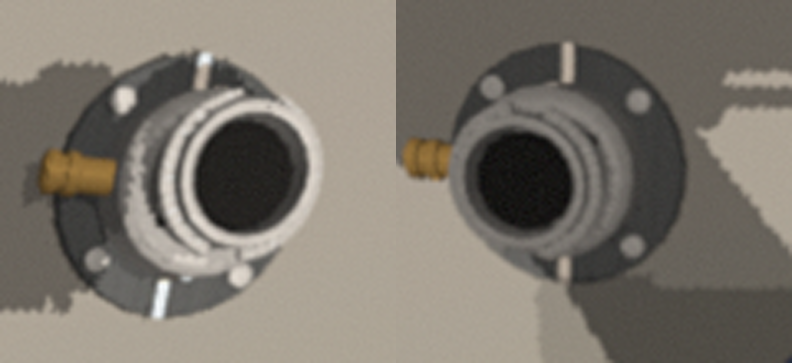

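The crops show the holder's foot marks as lines. In w2 they run from (372.7,35.8) to (371.2,46.7) and from (360,105) to (357.6,115.8). In w3 they are at (182,94) and (181,156). The outlet is to the left.

```bash
python3 - <<'E'
from h import *
W={k:load(k) for k in("w1","w2","w3","top0")}
# ring with corrected dots in w2
a=[(261.6,112.1),(242.3,147.5)];b=[(155.9,165.5),(141.1,197.1)]
q=[cross(ray(W["w1"],*a[j]),ray(W["w2"],*b[j])) for j in(0,1)]
for x in q: print(x)
P=[x[0] for x in q];d=P[0]-P[1];print("ring",(P[0]+P[1])/2,np.linalg.norm(d),np.degrees(np.arctan2(d[1],d[0])))
for z in(.022,.024):
  for k,c in(("w1",a),("w2",b)):
    e=[onplane(W[k],*u,z) for u in c];d=e[0]-e[1];print(k,z,(e[0]+e[1])/2,np.linalg.norm(d),np.degrees(np.arctan2(d[1],d[0])))
print("mouth",cross(ray(W["w2"],383.4,72.8),ray(W["w3"],168.3,129.2)))
f={"w2":((372,41),(358.8,110.3)),"w3":((130+568/3.3-.3,75+62/3.3),(130+565/3.3-.3,75+268/3.3))}
for k in f:
    e=[onplane(W[k],*u,.008) for u in f[k]];d=e[0]-e[1];print(k,e,(e[0]+e[1])/2,np.linalg.norm(d),np.degrees(np.arctan2(d[1],d[0])))
    print(" rim at .07",onplane(W[k],*{"w2":(383.4,72.8),"w3":(168.3,129.2)}[k],.07))
p=W["top0"]["p"].astype(int)
yy,xx=np.mgrid[:384,:512];cs,_=cents((np.hypot(xx-298,yy-245)<8)&(p[...,2]-p[...,0]>60),3);print(cs)
for c in cs: print("tab 2 view",cross(ray(W["top0"],*c[0]),ray(W["w3"],337.06,147.5)))
print("tab pl",onplane(W["w3"],337.06,147.5,.031),"disk",onplane(W["w3"],333.9,145.9,.012))
# wrist cam rel
E
```

```text
(array([0.50902693, 0.24293794, 0.0256247 ]), np.float64(3.6142578542449675e-06))
(array([0.47721955, 0.2801157 , 0.02598388]), np.float64(0.00023304739291421576))
ring [0.49312324 0.26152682 0.02580429] 0.0489287649730409 -49.45140172313294
w1 0.022 [0.49274119 0.26171649 0.022     ] 0.049547287643609335 -49.324895197984176
w2 0.022 [0.49269723 0.26329948 0.022     ] 0.049526446800829 -49.64739032901519
w1 0.024 [0.4929076  0.26161902 0.024     ] 0.04927511176025609 -49.3248951979841
w2 0.024 [0.49294744 0.26237361 0.024     ] 0.04925460788450479 -49.647390329015295
mouth (array([ 0.52034675, -0.03863816,  0.06575117]), np.float64(0.00032765701201402776))
w2 [array([ 0.55627605, -0.05778293,  0.008     ]), array([ 0.48389933, -0.02305681,  0.008     ])] [ 0.52008769 -0.04041987  0.008     ] 0.08027635875774806 -25.631546005763404
 rim at .07 [ 0.52042349 -0.03685689  0.07      ]
w3 [array([ 0.50372134, -0.19529223,  0.008     ]), array([ 0.42911543, -0.17054443,  0.008     ])] [ 0.46641839 -0.18291833  0.008     ] 0.07860340063693227 -18.351384293052124
 rim at .07 [ 0.52043257 -0.03999509  0.07      ]
[(array([298.5, 243.5]), np.int32(14), 1)]
tab 2 view (array([ 0.42989091, -0.21422788,  0.03240459]), np.float64(0.0012008334211089133))
tab pl [ 0.42939846 -0.2139359   0.031     ] disk [ 0.4282531  -0.21459317  0.012     ]
```

View pics/dk.png

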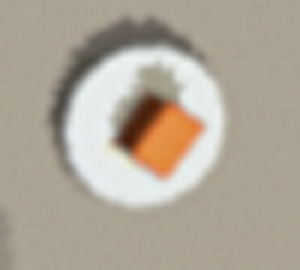

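The disk crop shows the orange tab's top centred at about (338,148). Its long side runs along (-42,53) in the image, so the tab's y axis is at roughly 33° in the world. I'm turning the tool to match and going closer.

play_rows(
  commands="-0.2 -0.4 -0.6 0 0 -0.8;-0.2 -0.5 -0.6 0 0 -0.9;-0.2 -0.5 -0.6 0 0 -0.9;-0.2 -0.5 -0.7 0 0 -0.9;-0.2 -0.43 -0.6 0 0 -0.8;0 0 0 0 0 0;0 0 0 0 0 0",
  grip=40,
)

```text
time_s: 4.3
tcp_pos: [0.4074, -0.1815, 0.1298]
ee_rot: [[0.546, -0.838, 0.0], [-0.838, -0.546, -0.0], [0.0, 0.0, -1.0]]
wrist_force: [-0.2, 0.3, 0.1]
gripper_width: 0.486
gripper_force: 0.0
```

```bash
python3 - <<'E'
from h import *
s=r.sense();snap('w4');I=load('w4');print(s['time_s'],s['tcp_pos'],s['ee_rot'][:,1],s['wrist_force'])
p=I["p"].astype(int);u0=np.array(proj(I,np.array([.43,-.2143,.034])));print(u0)
W=load("w2");W3=load("w3")
for I2,f in((W,((372,41),(358.8,110.3))),(W3,((182,93.8),(181,156.2)))):
    e=[onplane(I2,*u,.008) for u in f];d=e[0]-e[1];print("foot",(e[0]+e[1])/2,np.linalg.norm(d),np.degrees(np.arctan2(d[1],d[0])))
m=(p[...,2]-p[...,0]>80)&(p[...,2]>170)
cs,l=cents(m,60)
for c in cs:
    print(c); cn=cv2.findContours((l==c[2]).astype(np.uint8),0,1)[0][0]
    b=cv2.boxPoints(cv2.minAreaRect(cn));q=[onplane(I,*x,.034) for x in b]
    print(np.round(np.mean(q,0),4));
    for j in(0,1): d=q[j+1]-q[j];print(np.linalg.norm(d),np.degrees(np.arctan2(d[1],d[0])))
x,y=u0.astype(int)
cv2.imwrite("pics/w4c.png",cv2.resize(I["p"][max(0,y-50):y+50,max(0,x-60):x+60],None,fx=5,fy=5,interpolation=2))
print(max(0,x-60),max(0,y-50))
E
```

```text
4.3 [ 0.40741671 -0.18148122  0.12978924] [-8.37554916e-01 -5.46353146e-01  5.57689284e-05] [-0.23776424  0.29629517  0.12861164]
[255.27145118 150.73182731]
foot [ 0.52008769 -0.04041987  0.008     ] 0.08027635875774806 -25.631546005763404
foot [ 0.51941577 -0.03815144  0.008     ] 0.07893482908758243 -25.375526965841743
(array([255.29464286, 151.15178571]), np.int32(112), 1)
[ 0.4296 -0.2137  0.034 ]
0.007687750818591751 -141.20265911414836
0.012200882093821553 128.94798309985225
195 100
```

View pics/w4c.png

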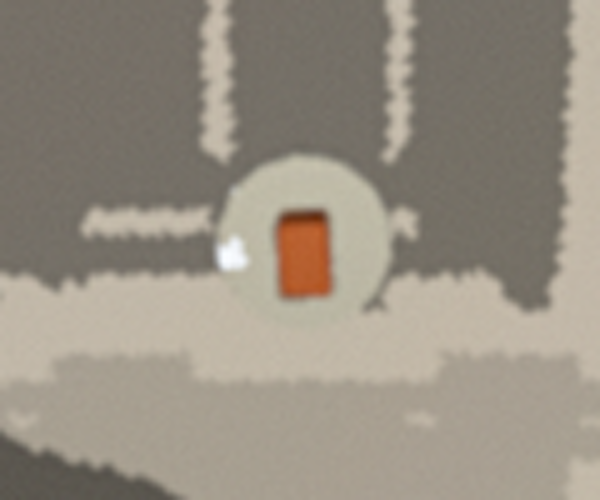

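The disk is centred at (255.5,150) with its tab nearly aligned to the tool, needing about +3° more. I'm lowering onto the tab and gripping it.

play_rows(
  commands="0.37 -0.54 -0.6 0 0 0.18;0.37 -0.53 -0.6 0 0 0.17;0 0 -0.8 0 0 0;0 0 -0.8 0 0 0;0 0 -0.6 0 0 0;0 0 -0.36 0 0 0;0 0 0 0 0 0;0 0 0 0 0 0",
)

```text
time_s: 5.15
tcp_pos: [0.4301, -0.2139, 0.0176]
ee_rot: [[0.588, -0.809, 0.002], [-0.809, -0.588, -0.0], [0.001, -0.001, -1.0]]
wrist_force: [-0.6, -0.4, 0.8]
gripper_width: 0.459
gripper_force: 0.0
```

play_rows(
  commands="0 0 0 0 0 0;0 0 0 0 0 0;0 0 0 0 0 0;0 0 0 0 0 0;0 0 0 0 0 0;0 0 0 0 0 0",
  grip=0,
)

```text
time_s: 5.75
tcp_pos: [0.4291, -0.2141, 0.017]
ee_rot: [[0.587, -0.809, 0.0], [-0.809, -0.587, -0.0], [0.0, -0.0, -1.0]]
wrist_force: [-0.3, -0.4, 1.7]
gripper_width: 0.112
gripper_force: 30.0
```

play_rows(
  commands="0 0 0.5 0 0 0;0 0 0.9 0 0 0;0 0 0.9 0 0 0;0 0 0.9 0 0 0;0.2 0.7 0.6 0 0 0;0.2 0.9 0 0 0 0;0.2 0.9 0 0 0 0;0.2 0.9 0 0 0 0;0.2 0.9 0 0 0 0;0.2 0.9 0 0 0 0;0.2 0.9 0 0 0 0;0.2 0.9 0 0 0 0;0.25 0.5 0 0 0 0;0 0 0 0 0 0;0 0 0 0 0 0;0 0 0 0 0 0",
)

```text
time_s: 7.35
tcp_pos: [0.4839, 0.0101, 0.1305]
ee_rot: [[0.586, -0.81, -0.001], [-0.81, -0.586, -0.0], [-0.0, 0.001, -1.0]]
wrist_force: [-0.1, 0.4, -1.6]
gripper_width: 0.112
gripper_force: 30.0
```

```bash
python3 - <<'E'
from h import *
from scipy.optimize import least_squares
s=r.sense();snap('w5');I=load('w5');print(s['time_s'],s['tcp_pos'],s['wrist_force'],s['gripper_width'])
u0=proj(I,np.array([.52,-.0388,.07]));print(u0)
yy,xx=np.mgrid[:384,:512];d=I["d"]
k=np.hypot(xx-u0[0],yy-u0[1])<45
P=np.array([depthpt(I,x,y,d[y,x]) for y,x in zip(yy[k],xx[k]) if d[y,x]>0])
print(len(P),np.histogram(P[:,2],bins=np.arange(.0,.085,.005)))
for lo,hi in((.066,.075),):
    q=P[(P[:,2]>lo)&(P[:,2]<hi)];print(len(q),q.mean(0),q.min(0),q.max(0),cv2.minEnclosingCircle((q[:,:2]*1000).astype(np.float32)))
x,y=map(int,u0);x0,y0=max(0,x-60),max(0,y-50);print(x0,y0)
cv2.imwrite("pics/w5c.png",cv2.resize(I["p"][y0:y0+110,x0:x0+130],None,fx=5,fy=5,interpolation=2))
E
```

```text
7.35 [0.48389745 0.01006797 0.13047489] [-0.13167154  0.44395807 -1.6442741 ] 0.11184864964912745
(np.float64(255.51467057871648), np.float64(130.99246525700894))
6336 (array([ 350, 1204,  697,    8,    6,  134,   52,  646,   78,   14,   43,
         65, 1122, 1145,  770,    0]), array([0.   , 0.005, 0.01 , 0.015, 0.02 , 0.025, 0.03 , 0.035, 0.04 ,
       0.045, 0.05 , 0.055, 0.06 , 0.065, 0.07 , 0.075, 0.08 ]))
985 [ 0.52031741 -0.03817366  0.07052661] [ 0.49651373 -0.06288068  0.06600021] [ 0.54180622 -0.0132766   0.07414794] ((520.0443725585938, -38.335723876953125), 25.39623260498047)
195 80
```

View pics/w5c.png

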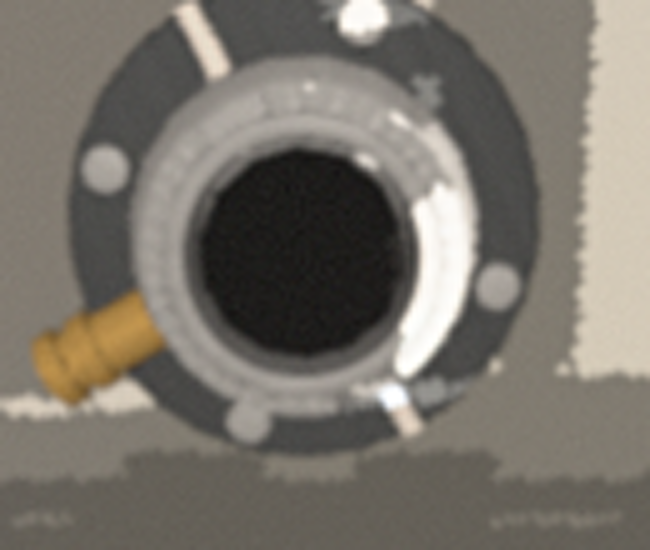

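The crop shows the mouth centred at about (255.2,131.2), matching the projected estimate of (255.5,131), with the foot marks and outlet as expected. I'm moving over the mouth and lowering gently.

play_rows(
  commands="0.39 -0.55 0 0 0 0;0.39 -0.55 -0.2 0 0 0;0.4 -0.54 -0.3 0 0 0;0 0 -0.4 0 0 0;0 0 -0.35 0 0 0;0 0 0 0 0 0;0 0 0 0 0 0",
)

```text
time_s: 8.1
tcp_pos: [0.5194, -0.0381, 0.0931]
ee_rot: [[0.588, -0.809, -0.001], [-0.809, -0.588, -0.0], [-0.0, 0.001, -1.0]]
wrist_force: [0.4, 0.6, -0.7]
gripper_width: 0.12
gripper_force: 30.0
```

play_rows(
  commands="0 0 -0.1 0 0 0;0 0 -0.1 0 0 0;0 0 0 0 0 0",
)

```text
time_s: 8.4
tcp_pos: [0.5196, -0.038, 0.0871]
ee_rot: [[0.587, -0.809, -0.0], [-0.809, -0.587, 0.0], [-0.0, 0.0, -1.0]]
wrist_force: [0.7, -0.4, -0.8]
gripper_width: 0.112
gripper_force: 30.0
```

play_rows(
  commands="0 -0.03 0 0 0 0;0 0 -0.07 0 0 0;0 0 0 0 0 0",
)

```text
time_s: 8.7
tcp_pos: [0.5197, -0.0392, 0.085]
ee_rot: [[0.587, -0.81, -0.0], [-0.81, -0.587, 0.0], [-0.0, 0.0, -1.0]]
wrist_force: [-0.4, 0.3, -1.4]
gripper_width: 0.109
gripper_force: 30.0
```

play_rows(
  commands="0 0 -0.05 0 0 0;0 0 -0.05 0 0 0;0 0 0 0 0 0",
)

```text
time_s: 9.0
tcp_pos: [0.52, -0.0391, 0.082]
ee_rot: [[0.587, -0.809, 0.0], [-0.809, -0.587, 0.0], [0.0, -0.0, -1.0]]
wrist_force: [-0.2, 1.1, -1.3]
gripper_width: 0.108
gripper_force: 30.0
```

play_rows(
  commands="0 0 -0.04 0 0 0;0 0 -0.02 0 0 0;0 0 0 0 0 0",
)

```text
time_s: 9.3
tcp_pos: [0.52, -0.0391, 0.0805]
ee_rot: [[0.587, -0.809, 0.0], [-0.809, -0.587, 0.0], [0.0, -0.0, -1.0]]
wrist_force: [1.0, 1.0, 0.5]
gripper_width: 0.107
gripper_force: 30.0
```

play_rows(
  commands="0 0 0 0 0 0;0 0 0 0 0 0;0 0 0 0 0 0;0 0 0 0 0 0",
  grip=30,
)

```text
time_s: 9.7
tcp_pos: [0.5197, -0.0393, 0.0803]
ee_rot: [[0.587, -0.81, -0.0], [-0.81, -0.587, -0.0], [-0.0, 0.0, -1.0]]
wrist_force: [0.7, -0.1, -0.1]
gripper_width: 0.321
gripper_force: 0.0
```

Released. I'm lifting away and checking the disk from the same viewpoint.

play_rows(
  commands="0 0 0.3 0 0 0;0 0 0.6 0 0 0;0 0 0.8 0 0 0;0 0.2 0.8 0 0 0;-0.4 0.5 0.3 0 0 0;-0.4 0.5 0.2 0 0 0;-0.4 0.4 0 0 0 0;0 0 0 0 0 0;0 0 0 0 0 0",
)

```text
time_s: 10.6
tcp_pos: [0.4841, 0.0089, 0.171]
ee_rot: [[0.588, -0.809, 0.001], [-0.809, -0.588, 0.0], [0.001, -0.001, -1.0]]
wrist_force: [0.2, 0.2, 0.0]
gripper_width: 0.343
gripper_force: 0.0
```

```bash
python3 - <<'E'
from h import *
s=r.sense();snap('w6');I=load('w6');print(s['time_s'],s['tcp_pos'],s['joints'])
u0=proj(I,np.array([.52,-.0388,.07]));x,y=map(int,u0);x0,y0=max(0,x-60),max(0,y-50);print(u0,x0,y0)
print("exp tab top",proj(I,np.array([.52,-.0388,.0975])),"disk face",proj(I,np.array([.52,-.0388,.0775])))
cv2.imwrite("pics/w6c.png",cv2.resize(I["p"][y0:y0+110,x0:x0+130],None,fx=5,fy=5,interpolation=2))
E
```

```text
10.6 [0.48412087 0.00891155 0.17103982] [ 2.03359363e+01  1.10357723e+01 -2.32482038e+01  1.98018536e-02
 -5.56481363e+01  1.56545197e+01]
(np.float64(255.42865857747896), np.float64(127.83913253224422)) 195 77
exp tab top (np.float64(255.26058293999017), np.float64(130.81631561381226)) disk face (np.float64(255.38628881039654), np.float64(128.58960278507053))
```

View pics/w6c.png

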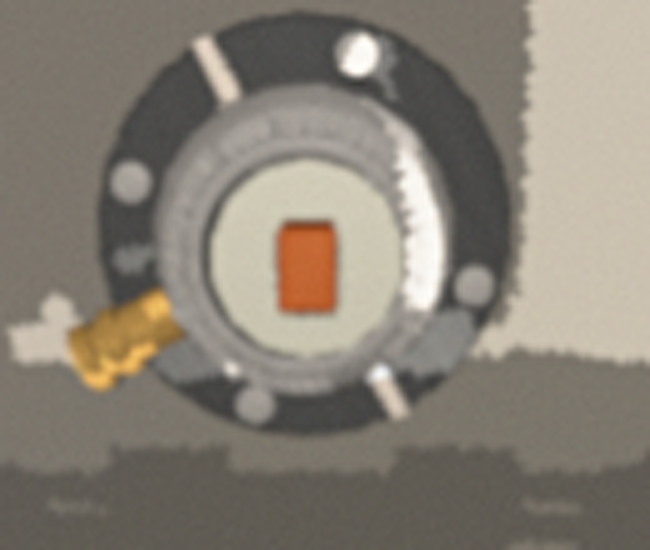

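The disk sits flat and centred in the mouth, with the tab at about (257,131) as expected. Next is the ring, starting with a nearer look on approach.

play_rows(
  commands="-0.1 0.7 -0.1 0 0 0.05;-0.1 0.95 -0.1 0 0 0.05;-0.1 0.95 -0.1 0 0 0.05;-0.1 0.95 -0.1 0 0 0.05;-0.1 0.95 -0.1 0 0 0.05;-0.1 0.95 -0.2 0 0 0.05;-0.1 0.95 -0.2 0 0 0.05;-0.1 0.95 -0.2 0 0 0.05;-0.1 0.95 -0.2 0 0 0.05;-0.1 0.95 -0.2 0 0 0.05;0 0.7 -0.2 0 0 0.02;0 0 0 0 0 0;0 0 0 0 0 0;0 0 0 0 0 0",
  grip=74,
)

```text
time_s: 12.05
tcp_pos: [0.4541, 0.3064, 0.1194]
ee_rot: [[0.648, -0.762, -0.0], [-0.762, -0.648, -0.0], [0.0, 0.001, -1.0]]
wrist_force: [0.1, -0.9, 0.0]
gripper_width: 0.852
gripper_force: 0.0
```

```bash
python3 - <<'E'
from h import *
s=r.sense();snap('w7');I=load('w7');print(s['time_s'],s['tcp_pos'],s['ee_rot'][:,0])
u0=proj(I,np.array([.493,.262,.024]));print(u0)
a=[]
cs=dots(I,u0,38);print([(c[0].round(1),c[1]) for c in cs])
for c in cs: print(onplane(I,*c[0],.024))
p=I["p"].astype(int);m=(p[...,0]-p[...,2]>40);cs2,l=cents(m,400)
for c in cs2: print(c[0],c[1],onplane(I,*c[0],.02))
x,y=map(int,u0);cv2.imwrite("pics/w7c.png",cv2.resize(I["p"][max(0,y-60):y+60,x-70:x+70],None,fx=4,fy=4,interpolation=2));print(x-70,max(0,y-60))
E
```

```text
12.05 [0.45406706 0.30640391 0.11936015] [ 6.47563822e-01 -7.62011206e-01  1.38508798e-04]
(np.float64(255.35404489104093), np.float64(129.06311374133932))
[(array([255.5,  99.1]), np.int32(39)), (array([255. , 122.3]), np.int32(244)), (array([255.8, 156.1]), np.int32(38))]
[0.50926783 0.24264946 0.024     ]
[0.49695543 0.25774317 0.024     ]
[0.47712209 0.28013728 0.024     ]
[367.09270705  10.50865266] 1618 [0.48506775 0.13188717 0.02      ]
[255.60835913 126.84922601] 3230 [0.49386121 0.26065415 0.02      ]
[155.27732942 190.21570066] 1363 [0.52875519 0.36805774 0.02      ]
185 69
```

play_rows(
  commands="0.43 -0.5 -0.3 0 0 0;0.43 -0.5 -0.5 0 0 0;0.44 -0.5 -0.5 0 0 0;0 0 -0.6 0 0 0;0 0 -0.7 0 0 0;0 0 -0.6 0 0 0;0 0 -0.4 0 0 0;0 0 -0.23 0 0 0;0 0 0 0 0 0;0 0 0 0 0 0",
)

```text
time_s: 13.1
tcp_pos: [0.4933, 0.2626, 0.0051]
ee_rot: [[0.649, -0.761, 0.001], [-0.761, -0.649, 0.001], [0.0, -0.001, -1.0]]
wrist_force: [0.3, 0.5, 0.4]
gripper_width: 0.852
gripper_force: 0.0
```

play_rows(
  commands="0 0 0 0 0 0;0 0 0 0 0 0;0 0 0 0 0 0;0 0 0 0 0 0",
  grip=50,
)

```text
time_s: 13.5
tcp_pos: [0.4931, 0.2626, 0.005]
ee_rot: [[0.649, -0.761, 0.001], [-0.761, -0.649, 0.001], [0.0, -0.001, -1.0]]
wrist_force: [-0.7, -0.7, 2.4]
gripper_width: 0.68
gripper_force: 30.0
```

Ring gripped, 59 mm across the flats. I'm lifting it and carrying it over the holder.

play_rows(
  commands="0 0 0.4 0 0 0;0 0 0.9 0 0 0;0 0 0.95 0 0 0;0 0 0.95 0 0 0;0.05 -0.6 0.97 0 0 0;0.08 -0.9 0 0 0 0;0.08 -0.9 0 0 0 0;0.08 -0.9 0 0 0 0;0.08 -0.9 0 0 0 0;0.08 -0.9 0 0 0 0;0.08 -0.9 0 0 0 0;0.08 -0.9 0 0 0 0;0.08 -0.9 0 0 0 0;0.08 -0.9 0 0 0 0;0.08 -0.9 0 0 0 0;0.1 -0.43 0 0 0 0;0 0 0 0 0 0;0 0 0 0 0 0",
)

```text
time_s: 15.3
tcp_pos: [0.5214, -0.0384, 0.1297]
ee_rot: [[0.648, -0.762, 0.0], [-0.762, -0.648, 0.0], [-0.0, -0.0, -1.0]]
wrist_force: [0.4, -0.1, -1.1]
gripper_width: 0.674
gripper_force: 30.0
```

play_rows(
  commands="-0.04 0 0 0 0 0;-0.03 0 -0.3 0 0 0;0 0 -0.5 0 0 0;0 0 -0.5 0 0 0;0 0 -0.4 0 0 0;0 0 -0.22 0 0 0;0 0 0 0 0 0;0 0 0 0 0 0",
)

```text
time_s: 16.1
tcp_pos: [0.5196, -0.0384, 0.0721]
ee_rot: [[0.649, -0.761, 0.001], [-0.761, -0.649, -0.0], [0.0, -0.0, -1.0]]
wrist_force: [0.6, 0.4, -1.3]
gripper_width: 0.676
gripper_force: 30.0
```

play_rows(
  commands="0 0 -0.1 0 0 0;0 0 -0.07 0 0 0;0 0 0 0 0 0;0 0 0 0 0 0",
)

```text
time_s: 16.5
tcp_pos: [0.5194, -0.0385, 0.067]
ee_rot: [[0.648, -0.761, 0.0], [-0.761, -0.648, 0.0], [0.0, -0.0, -1.0]]
wrist_force: [0.4, 0.7, -0.4]
gripper_width: 0.677
gripper_force: 30.0
```

Feeling for the rib tops, which I expect at TCP z of about 0.066.

play_rows(
  commands="0 0 -0.03 0 0 0;0 0 0 0 0 0",
)

```text
time_s: 16.7
tcp_pos: [0.5194, -0.0385, 0.066]
ee_rot: [[0.648, -0.761, 0.0], [-0.761, -0.648, 0.0], [0.0, -0.0, -1.0]]
wrist_force: [0.2, 1.4, -2.1]
gripper_width: 0.677
gripper_force: 30.0
```

play_rows(
  commands="0 0 -0.03 0 0 0;0 0 0 0 0 0",
)

```text
time_s: 16.9
tcp_pos: [0.5195, -0.0385, 0.0659]
ee_rot: [[0.649, -0.761, 0.001], [-0.761, -0.649, -0.0], [0.0, -0.0, -1.0]]
wrist_force: [-1.9, 0.9, 4.8]
gripper_width: 0.675
gripper_force: 30.0
```

Rib contact is at z = 0.0659, as expected, with a light load. I'm turning counter-clockwise in small steps and watching for the drop.

play_rows(
  commands="0 0 0 0 0 0.23;0 0 0 0 0 0.23;0 0 0 0 0 0",
)

```text
time_s: 17.2
tcp_pos: [0.5201, -0.0385, 0.0659]
ee_rot: [[0.7, -0.714, 0.002], [-0.714, -0.7, -0.0], [0.001, -0.001, -1.0]]
wrist_force: [-0.3, -0.3, 4.8]
gripper_width: 0.674
gripper_force: 30.0
```

play_rows(
  commands="0 0 0 0 0 0.23;0 0 0 0 0 0.23;0 0 0 0 0 0",
)

```text
time_s: 17.5
tcp_pos: [0.5202, -0.0385, 0.0658]
ee_rot: [[0.747, -0.665, 0.002], [-0.665, -0.747, 0.0], [0.002, -0.002, -1.0]]
wrist_force: [0.3, 0.0, 4.4]
gripper_width: 0.677
gripper_force: 30.0
```

play_rows(
  commands="0 0 0 0 0 0.23;0 -0.01 0 0 0 0.23;0 0 0 0 0 0",
)

```text
time_s: 17.8
tcp_pos: [0.5202, -0.0387, 0.0657]
ee_rot: [[0.791, -0.612, 0.002], [-0.612, -0.791, 0.0], [0.002, -0.002, -1.0]]
wrist_force: [-0.1, 1.4, 5.1]
gripper_width: 0.676
gripper_force: 30.0
```

play_rows(
  commands="0 0 0 0 0 0.23;0 0 0 0 0 0.23;0 0 0 0 0 0",
)

```text
time_s: 18.1
tcp_pos: [0.5197, -0.0388, 0.0653]
ee_rot: [[0.831, -0.557, 0.001], [-0.557, -0.831, -0.0], [0.001, -0.001, -1.0]]
wrist_force: [1.1, 0.5, 3.5]
gripper_width: 0.676
gripper_force: 30.0
```

play_rows(
  commands="0 0 0 0 0 0.23;0 0 0 0 0 0.23;0 0 0 0 0 0",
)

```text
time_s: 18.4
tcp_pos: [0.5189, -0.0388, 0.0645]
ee_rot: [[0.867, -0.499, -0.001], [-0.499, -0.867, 0.0], [-0.001, 0.0, -1.0]]
wrist_force: [1.0, 1.3, -0.5]
gripper_width: 0.675
gripper_force: 30.0
```

play_rows(
  commands="0 0 0 0 0 0.23;0 0 0 0 0 0.23;0 0 0 0 0 0",
)

```text
time_s: 18.7
tcp_pos: [0.5186, -0.0389, 0.0643]
ee_rot: [[0.899, -0.438, -0.002], [-0.438, -0.899, 0.0], [-0.002, 0.001, -1.0]]
wrist_force: [0.8, 1.1, -1.1]
gripper_width: 0.674
gripper_force: 30.0
```

The force vanished and the ring dropped at around -30°. I'm backing off to about -28.5° and lowering onto the disk.

play_rows(
  commands="0.01 0 0 0 0 -0.3;0 0 0 0 0 0;0 0 -0.04 0 0 0;0 0 0 0 0 0",
)

```text
time_s: 19.1
tcp_pos: [0.5191, -0.039, 0.0635]
ee_rot: [[0.879, -0.476, -0.001], [-0.476, -0.879, -0.0], [-0.001, 0.001, -1.0]]
wrist_force: [-0.2, -0.2, -0.9]
gripper_width: 0.677
gripper_force: 30.0
```

play_rows(
  commands="0 0 -0.05 0 0 0;0 0 0 0 0 0",
)

```text
time_s: 19.3
tcp_pos: [0.5194, -0.039, 0.0624]
ee_rot: [[0.879, -0.476, -0.0], [-0.476, -0.879, -0.0], [-0.0, 0.0, -1.0]]
wrist_force: [-0.0, 0.5, 1.3]
gripper_width: 0.671
gripper_force: 30.0
```

It is in the gap and touching the disk at 0.0624. Next I press about 3 mm against the spring.

play_rows(
  commands="0 0 -0.05 0 0 0;0 0 -0.05 0 0 0;0 0 0 0 0 0",
)

```text
time_s: 19.6
tcp_pos: [0.5195, -0.039, 0.0595]
ee_rot: [[0.879, -0.476, -0.0], [-0.476, -0.879, -0.0], [-0.0, 0.0, -1.0]]
wrist_force: [-0.4, -0.1, 2.8]
gripper_width: 0.674
gripper_force: 30.0
```

play_rows(
  commands="0 0 -0.03 0 0 0;0 0 0 0 0 0",
)

```text
time_s: 19.8
tcp_pos: [0.5195, -0.039, 0.0586]
ee_rot: [[0.879, -0.476, -0.0], [-0.476, -0.879, -0.0], [-0.0, 0.0, -1.0]]
wrist_force: [-1.5, -0.4, 4.0]
gripper_width: 0.672
gripper_force: 30.0
```

play_rows(
  commands="0 0 0 0 0 -0.3;0 0 0 0 0 -0.3;0 0 0 0 0 -0.3;0 0 0 0 0 0",
)

```text
time_s: 20.2
tcp_pos: [0.5201, -0.0387, 0.0587]
ee_rot: [[0.807, -0.59, 0.001], [-0.59, -0.807, 0.0], [0.001, -0.001, -1.0]]
wrist_force: [-0.5, 0.9, 3.2]
gripper_width: 0.677
gripper_force: 30.0
```

```bash
cat > s.py <<'E'
from h import *
s=r.sense();R=s['ee_rot'];print(s['time_s'],s['tcp_pos'].round(4),"F",s['wrist_force'].round(1),"M",s['moment'].round(3),"yaw",np.degrees(np.arctan2(R[1,0],R[0,0])).round(2),s['gripper_width'])
E
python3 s.py
```

```text
20.2 [ 0.5201 -0.0387  0.0587] F [-0.5  0.9  3.2] M [ 0.156  0.202 -0.015] yaw -36.16 0.6773484544828245
```

Turning freely under the ribs (Mz about 0). Continuing clockwise while following the slope down.

play_rows(
  commands="0 0 0 0 0 -0.3;0 0 -0.01 0 0 -0.3;0 0 -0.01 0 0 -0.3;0 0 0 0 0 -0.3;0 0 0 0 0 0",
)

```text
time_s: 20.7
tcp_pos: [0.5201, -0.0386, 0.0581]
ee_rot: [[0.689, -0.724, 0.001], [-0.724, -0.689, 0.0], [0.001, -0.001, -1.0]]
wrist_force: [-1.2, 0.8, 3.7]
gripper_width: 0.679
gripper_force: 30.0
```

```bash
python3 s.py
```

```text
20.7 [ 0.5201 -0.0386  0.0581] F [-1.2  0.8  3.7] M [ 0.462  0.198 -0.028] yaw -46.43 0.6792128048101221
```

play_rows(
  commands="0 0 -0.01 0 0 -0.3;0 0 -0.01 0 0 -0.3;0 0 -0.01 0 0 -0.3;0 0 -0.01 0 0 -0.3;0 0 0 0 0 0",
)

```text
time_s: 21.2
tcp_pos: [0.5201, -0.0385, 0.057]
ee_rot: [[0.549, -0.836, 0.001], [-0.836, -0.549, 0.0], [0.0, -0.001, -1.0]]
wrist_force: [-1.5, 1.4, 4.4]
gripper_width: 0.675
gripper_force: 30.0
```

```bash
python3 s.py
```

```text
21.2 [ 0.5201 -0.0385  0.057 ] F [-1.5  1.4  4.4] M [ 0.664  0.269 -0.047] yaw -56.73 0.6745289415420451
```

play_rows(
  commands="0 0 -0.01 0 0 -0.3;0 0 -0.01 0 0 -0.3;0 0 0 0 0 0",
)

```text
time_s: 21.5
tcp_pos: [0.5201, -0.0384, 0.0564]
ee_rot: [[0.471, -0.882, 0.001], [-0.882, -0.471, 0.001], [0.0, -0.001, -1.0]]
wrist_force: [-1.1, 2.5, 5.7]
gripper_width: 0.672
gripper_force: 30.0
```

```bash
python3 s.py
```

```text
21.5 [ 0.5201 -0.0384  0.0564] F [-1.1  2.5  5.7] M [ 0.802  0.331 -0.083] yaw -61.89 0.6723519227223264
```

play_rows(
  commands="0 0 0 0 0 -0.2;0 0 0 0 0 -0.2;0 0 0 0 0 0",
)

```text
time_s: 21.8
tcp_pos: [0.5203, -0.0384, 0.0564]
ee_rot: [[0.418, -0.908, 0.002], [-0.908, -0.418, 0.001], [0.0, -0.002, -1.0]]
wrist_force: [-1.0, 3.1, 5.5]
gripper_width: 0.677
gripper_force: 30.0
```

```bash
python3 s.py
```

```text
21.8 [ 0.5203 -0.0384  0.0564] F [-1.   3.1  5.5] M [1.042 0.19  0.135] yaw -65.29 0.6766075578924008
```

play_rows(
  commands="0 0 0 0 0 -0.15;0 0 0 0 0 -0.1;0 0 0 0 0 0",
)

```text
time_s: 22.1
tcp_pos: [0.5203, -0.0383, 0.0564]
ee_rot: [[0.385, -0.923, 0.002], [-0.923, -0.385, 0.0], [0.0, -0.002, -1.0]]
wrist_force: [-1.1, 3.8, 4.7]
gripper_width: 0.677
gripper_force: 30.0
```

```bash
python3 s.py
```

```text
22.1 [ 0.5203 -0.0383  0.0564] F [-1.1  3.8  4.7] M [1.089 0.156 0.432] yaw -67.36 0.6766219765475489
```

play_rows(
  commands="0 0 0 0 0 -0.1;0 0 0 0 0 0",
)

```text
time_s: 22.3
tcp_pos: [0.52, -0.0384, 0.0563]
ee_rot: [[0.371, -0.929, 0.001], [-0.929, -0.371, 0.0], [0.0, -0.001, -1.0]]
wrist_force: [-0.8, 2.7, 4.6]
gripper_width: 0.672
gripper_force: 30.0
```

```bash
python3 s.py
```

```text
22.3 [ 0.52   -0.0384  0.0563] F [-0.8  2.7  4.6] M [ 0.853  0.178 -0.028] yaw -68.24 0.67231354647478
```

play_rows(
  commands="0 0 0 0 0 0;0 0 0 0 0 0",
)

```text
time_s: 22.5
tcp_pos: [0.52, -0.0384, 0.0563]
ee_rot: [[0.37, -0.929, 0.001], [-0.929, -0.37, 0.0], [-0.0, -0.001, -1.0]]
wrist_force: [-0.8, 3.4, 5.7]
gripper_width: 0.676
gripper_force: 30.0
```

```bash
python3 s.py
```

```text
22.5 [ 0.52   -0.0384  0.0563] F [-0.8  3.4  5.7] M [1.07  0.298 0.088] yaw -68.3 0.6758299909636329
```

play_rows(
  commands="0 0 0 0 0 -0.15;0 0 0 0 0 0",
)

```text
time_s: 22.7
tcp_pos: [0.5197, -0.0384, 0.0563]
ee_rot: [[0.35, -0.937, 0.0], [-0.937, -0.35, 0.0], [-0.0, -0.0, -1.0]]
wrist_force: [-2.3, 3.7, 5.4]
gripper_width: 0.677
gripper_force: 30.0
```

```bash
python3 s.py
```

```text
22.7 [ 0.5197 -0.0384  0.0563] F [-2.3  3.7  5.4] M [1.12  0.499 0.433] yaw -69.51 0.6773350267339032
```

The moment is ambiguous and could be stick-slip. I'm releasing and measuring the ring's yaw from its dots.

play_rows(
  commands="0 0 0 0 0 0;0 0 0 0 0 0;0 0 0 0 0 0;0 0 0 0 0 0;0 0 0.3 0 0 0;0 0 0.6 0 0 0;0 0 0.8 0 0 0;0 0 0.8 0 0 0;-0.2 0.5 0.6 0 0 0;-0.2 0.6 0 0 0 0;-0.2 0.6 0 0 0 0;0 0 0 0 0 0;0 0 0 0 0 0",
  grip=74,
)

```text
time_s: 24.0
tcp_pos: [0.5016, 0.0122, 0.1496]
ee_rot: [[0.348, -0.937, 0.001], [-0.937, -0.348, 0.0], [0.0, -0.001, -1.0]]
wrist_force: [0.1, -0.3, -0.4]
gripper_width: 0.852
gripper_force: 0.0
```

```bash
python3 s.py; python3 - <<'E'
from h import *
snap('w8');I=load('w8');u0=proj(I,np.array([.52,-.0388,.0755]));print(u0)
for c in dots(I,u0,45): print(c[0].round(1),c[1],onplane(I,*c[0],.0755))
x,y=map(int,u0);x0,y0=x-70,max(0,y-60);print(x0,y0)
cv2.imwrite("pics/w8c.png",cv2.resize(I["p"][y0:y+70,x0:x+70],None,fx=4,fy=4,interpolation=2))
E
```

```text
24.0 [0.5016 0.0122 0.1496] F [ 0.1 -0.3 -0.4] M [ 0.087 -0.068  0.029] yaw -69.64 0.8521055181118911
(np.float64(256.9467126535023), np.float64(137.67896631901394))
[257.   93.4] 12 [ 0.53191742 -0.07102934  0.0755    ]
[231.1 103.6] 19 [ 0.54845329 -0.05676043  0.0755    ]
[256.8 105.3] 57 [ 0.52897912 -0.06259506  0.0755    ]
[296.7 129.1] 159 [ 0.49215081 -0.05648852  0.0755    ]
[257.4 135. ] 450 [ 0.52045295 -0.04097276  0.0755    ]
[218.2 129.9] 36 [ 0.55164852 -0.03373338  0.0755    ]
[214.7 146.8] 21 [ 0.55008011 -0.01969827  0.0755    ]
[257.9 166.5] 44 [ 0.51091246 -0.01653352  0.0755    ]
186 77
```

View pics/w8c.png

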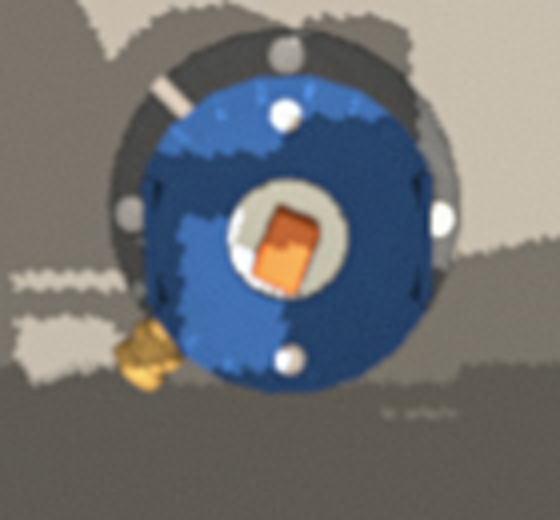

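The ring is level and centred, with dots at (256.8,105.3) and (257.9,166.5), giving a ring yaw of about -68.6° with the tool at -69.6°. I'm regripping without down-pressure to feel clearly whether the stop resists.

play_rows(
  commands="0.2 -0.57 0 0 0 0.06;0.2 -0.57 -0.1 0 0 0.06;0.2 -0.57 -0.4 0 0 0;0 0 -0.7 0 0 0;0 0 -0.7 0 0 0;0 0 -0.6 0 0 0;0 0 -0.4 0 0 0;0 0 -0.2 0 0 0;0 0 0 0 0 0;0 0 0 0 0 0",
)

```text
time_s: 25.05
tcp_pos: [0.5202, -0.0392, 0.0566]
ee_rot: [[0.364, -0.931, 0.001], [-0.931, -0.364, 0.0], [0.0, -0.001, -1.0]]
wrist_force: [-0.7, -0.3, 0.0]
gripper_width: 0.853
gripper_force: 0.0
```

play_rows(
  commands="0 0 0 0 0 0;0 0 0 0 0 0;0 0 0 0 0 0;0 0 0 0 0 0",
  grip=50,
)

```text
time_s: 25.45
tcp_pos: [0.5201, -0.039, 0.0566]
ee_rot: [[0.364, -0.931, 0.001], [-0.931, -0.364, 0.0], [0.0, -0.001, -1.0]]
wrist_force: [0.6, 0.7, 2.4]
gripper_width: 0.674
gripper_force: 30.0
```

```bash
python3 s.py
```

```text
25.45 [ 0.5201 -0.039   0.0566] F [0.6 0.7 2.4] M [ 0.241 -0.007  0.048] yaw -68.63 0.6742593455346015
```

play_rows(
  commands="0 0 0 0 0 -0.1;0 0 0 0 0 0",
)

```text
time_s: 25.65
tcp_pos: [0.52, -0.039, 0.0566]
ee_rot: [[0.351, -0.936, 0.001], [-0.936, -0.351, -0.0], [0.0, -0.001, -1.0]]
wrist_force: [-0.9, 1.0, 4.0]
gripper_width: 0.673
gripper_force: 30.0
```

```bash
python3 s.py
```

```text
25.65 [ 0.52   -0.039   0.0566] F [-0.9  1.   4. ] M [0.525 0.224 0.448] yaw -69.44 0.6727940995007258
```

play_rows(
  commands="0 0 0 0 0 -0.1;0 0 0 0 0 0",
)

```text
time_s: 25.85
tcp_pos: [0.5198, -0.0389, 0.0565]
ee_rot: [[0.337, -0.942, 0.001], [-0.942, -0.337, -0.0], [0.0, -0.001, -1.0]]
wrist_force: [-2.4, 2.9, 6.3]
gripper_width: 0.68
gripper_force: 30.0
```

```bash
python3 s.py
```

```text
25.85 [ 0.5198 -0.0389  0.0565] F [-2.4  2.9  6.3] M [0.822 0.34  0.647] yaw -70.32 0.6796326884868736
```

The torque rises steeply (0.05, 0.45, 0.65 N m over 1.7°), so the ring is against the stop. I'm releasing and withdrawing.

play_rows(
  commands="0 0 0 0 0 0.1;0 0 0 0 0 0;0 0 0 0 0 0;0 0 0 0 0 0;0 0 0 0 0 0;0 0 0.3 0 0 0;0 0 0.6 0 0 0;0 0 0.8 0 0 0;0 0 0.8 0 0 0;-0.2 0.5 0.6 0 0 0;-0.2 0.6 0 0 0 0;-0.2 0.6 0 0 0 0;0 0 0 0 0 0;0 0 0 0 0 0",
  grip=74,
)

```text
time_s: 27.25
tcp_pos: [0.5017, 0.012, 0.1497]
ee_rot: [[0.351, -0.936, 0.001], [-0.936, -0.351, 0.0], [0.0, -0.001, -1.0]]
wrist_force: [-0.1, -0.2, 0.8]
gripper_width: 0.853
gripper_force: 0.0
```

```bash
python3 s.py; python3 - <<'E'
from h import *
snap('w9');I=load('w9');u0=proj(I,np.array([.52,-.0388,.0755]));q=[]
for c in dots(I,u0,45):
    if abs(c[0][0]-257)<6 and 20<abs(c[0][1]-u0[1])<36: q.append(onplane(I,*c[0],.0755));print(c[0],c[1])
d=q[0]-q[-1];print((q[0]+q[-1])/2,np.linalg.norm(d),np.degrees(np.arctan2(d[1],d[0])))
E
```

```text
27.25 [0.5017 0.012  0.1497] F [-0.1 -0.2  0.8] M [ 0.109 -0.05   0.049] yaw -69.47 0.8534302041070156
[257.  105.5] 58
[257.65217391 166.80434783] 46
[ 0.52003747 -0.0395541   0.0755    ] 0.049575452544448964 -68.82996404750837
```

The ring returned to the same yaw (-68.8°), so it rests at the stop with nothing touching it. Handing in.

```bash
python3 -c "
from station import r
print(r.finish_job())"
```

```text
the job is handed in; nothing more can be done
None
```

The disk is seated flat in the holder and the ring is screwed clockwise to its stop; I handed the job in at about 27 s with the gripper clear, though the judge's result was not shown.

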